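# Load a shaft clamp and run its tote up onto the stand

## Task

Set the split shaft clamp upright in the small open tote at the foot of the loading stand and let go of it. Then push the tote up the ramp, without lifting it, and on against the spring buffer at the end of the pocket, just until its trailing edge drops behind the lip bar and it sits flat there with the clamp still upright in it. Push gently: let the buffer give a little but never ram the tote into it, and leave the two bored blocks where they are.

Things in the scene. Friction and masses are not known exactly. Their poses are not given: they have to be found in the camera images.
- stand: Fixed aluminium loading stand with grey side rails, 365 mm long, 106 wide (142 over its feet). Origin on the bench, centre line, under the foot of the ramp; x points the way up, z up. Along x: flat apron -105 to 0 mm (top 4 mm above the bench), ramp 0 to 80 mm rising from 4 to 28 mm, flat deck 80 to 260 mm at 28 mm. Rails 94 mm apart inside, 16 mm above the floor.
- deck_start (a point): Middle of the ramp's top edge, where the deck begins. On the deck sits a steel stop carriage, untracked, its place differing each time: a lip bar rising from the deck at the ramp's slope to a crest 39 mm above the bench, the crest 41 to 71 mm beyond this point; then a sharp step down to a pocket floor 31 mm above the bench.
- deck_end (a point): Middle of the deck's far end. A sprung rubber plate (60 wide, centred 43 mm above the bench), face 70 mm past the crest, ends the pocket; it yields 8 mm at 2 N per mm, then is solid. So the tote must press it in 2 mm or more to drop behind the crest; the spring then holds it on the lip. Sliding the tote takes 1 to 12 N; over 20 N is ramming. It may hang on the fingers until they draw back.
- tote: Loose dark steel open tray, 72 (x) x 88 (y) x 26 mm high, walls and floor 3 mm, about 0.25 to 0.5 kg. Starts empty on the apron between the rails. Origin at the centre of its underside, z up, x up the ramp to within a few degrees. Push at the middle of its trailing (-x) wall, with fingertips about 15 mm above the floor, high enough to clear the lip bar.
- shaft_clamp: Loose split aluminium shaft clamp, a block 46 (x) x 56 (y) x 55 mm high with four dark screw heads on top and a brass-lined bore, 0.26 kg, on the bench to the right of the stand; may swap places with the bored block. Origin at the centre of its underside, z up. Fits the tote either way round; release with fingertips 30 mm above the tote's underside, so that they open over its walls.
- bored_block: Loose plain steel block with one bore, 43 x 50 x 51 mm, no row of screws on top, on the bench to the right of the stand; must stay where it is. Origin at the centre of its underside
- small_bored_block: Loose plain steel block with one bore, 41 x 40 x 39 mm, on the bench on the robot's side of the stand; must stay where it is. Origin at the centre of its underside
There are look-alikes about, which are no part of the job. What is shaped like the shaft_clamp but blue is not meant. What is shaped like the tote but orange is not meant.

How it is judged:
By the outcome, as a careful person would: the job done as asked, in the order asked, and still so for the second after the job is handed in, with the robot touching nothing.
It also fails if it takes over 72 s, if anything falls off the work surface, if the arm or the gripper's body presses on something with over 40 N, if the wrist force passes 120 N, or if a joint passes its speed limit or range.

## Robot

A 7-joint arm with a two-finger parallel gripper is mounted at the origin on the work surface; the furniture and walls round the work are solid. World frame = base frame: x ahead of the robot, y to its left, z up, the work surface at z = 0. Lengths are in m, angles in rad, forces in N, time in s.
With the tool pointing down it reaches from about 0.4 to 0.9 m from the base axis. Payload 5.5 kg.
Tool frame: the origin (TCP) lies between the finger pads; the fingertips stand 11 mm ahead of it and the grasp point (between the pads) lies 8 mm behind it (ctrl.tcp_to_tips is the distance from the TCP to the fingertips, in m); z points along the fingers, y is the direction in which the jaws open and shut (so a half turn about z gives the same grasp; the last joint's range is limited). The gripper opens to 92 mm and grips with 3 to 60 N. Pads are 19 mm wide; open, the fingers measure 130 mm over their backs; the gripper's body (75 mm by 190 mm) begins 47 mm behind the grasp point.
Start: joints at [-0.968, 0.501, -0.427, 1.55, 0.221, 1.138, -0.21], TCP at [0.217, 0.613, 0.238] pointing down, gripper open.
Joint ranges: [-2.88, 2.88], [-0.31, 2.03], [-1.54, 1.56], [0.2, 2.42], [-1.41, 4.55], [0.19, 2.02], [-2.57, 2.57]. Speed limits (rad/s): [2.57, 2.57, 3.14, 3.14, 3.14, 3.14, 3.14].

## Interface

Orientations are given as a unit quaternion [x, y, z, w].
In Python, from workcell import monitor, get_image, ctrl gives the robot as it stands.
- The arm moves only by the tool send_rows, never from a script. Its argument "deltas" is a list of rows, each a list of 5 numbers: the shift along the tool's x, y, z in mm, then the turn about the tool's z in units of 10 degrees (1.0 is 10 degrees), then the finger opening in mm, from 0 to 91.8. In form: [[dx, dy, dz, turn, claw], ...]. A call has 1 to 5 rows; each row shifts and turns the commanded pose from where the row before left it, along the tool's axes as they then stand; what a row does not reach is not made up. A row lasts 1/8 s, in which the tool goes at most 62.5 mm and 10.7 degrees, less where a joint would pass 70% of its speed; a pose out of reach is approached as far as the arm can. A call is refused whole if a number of a shift passes 62.5 or a number of a turn 1, either way. A call with a gripper value outside its range is refused whole. The fingers move at their own pace and stop on an object; "squeeze" is the grip in N (left out, the last holds). Time passes only in rows, so rows that do not move let the fingers close. It gives the time, the measured TCP pose, the force and the opening at its end, in the units of the state.
- monitor.get_obs(): the state, without advancing time (a new reading comes with each control period).
- get_image(name): name is "scene" or "top" or "wrist"; returns a dict with "color" (420x560x3 uint8, red, green, blue), "depth" (420x560 float32, m along the optical axis (not along the pixel's ray), 0 where there is no reading), "camera_matrix" (3x3 intrinsics, pixels), "xyz" and "orientation" of the camera in the world; the wrist camera has in their place "hand_eye" (4x4, takes a point from camera to tool coordinates, whose origin is the TCP and whose axes are the flange's). Camera axes: x right, y down, z forward; pixel columns grow to the right and rows downward; lengths in m; the calibration is good to about 2 mm. A picture is of the moment at which its call begins: read the wrist's pose just before it.
- ctrl.job_done(): hands the job in, once; it reports no verdict.
The state is a dict: "clock": time; "q": joint angles; "dq": joint speeds; "joint_efforts": joint torques, N m; "tool_pos": TCP position; "eef_rot": TCP orientation; "wrist_force": force on the tool from outside, world axes, zero at the start; "moment": the same for the moment, N m; "width": finger opening in m.
Only numpy, scipy, OpenCV 4.12 (cv2) and the standard library are available. Lean on these libraries where they do the work, as an engineer would, in place of code of your own. Each camera call takes 0.05 s, during which the arm holds its last target. There are 200 camera calls.

## Working session

There is one attempt and no reset: what is moved stays moved. The work goes in short steps, Python scripts to look and compute and a tool call to move; the robot and the scene stay as the last step left them, time stands still between calls to the robot, and variables do not carry over. Pictures are saved under pics/ and viewed, about 8 in all and at most 12, crops included, and the job is handed in when it is done.

Besides the shell and the picture viewer there is one more tool, called after "Call:" as name(argument=value, ...) on one line, values as JSON. send_rows: Moves the arm, as the interface text tells. Its arguments: {"type":"object","properties":{"deltas":{"type":"array"},"squeeze":{"type":"number"}},"required":["deltas"]}

```bash
ls; mkdir -p pics
cat > h.py <<'E'
import numpy as np, cv2
from scipy.spatial.transform import Rotation as R
from workcell import monitor, get_image, ctrl
def cam(name):
    o=monitor.get_obs(); d=get_image(name)
    if name=="wrist":
        T=np.eye(4);T[:3,:3]=R.from_quat(o["eef_rot"]).as_matrix();T[:3,3]=o["tool_pos"]
        d["T"]=T@np.array(d["hand_eye"])
    else:
        T=np.eye(4);q=np.array(d["orientation"]);T[:3,:3]=R.from_quat(q).as_matrix() if q.size==4 else q
        T[:3,3]=d["xyz"];d["T"]=T
    return d
def cloud(d):
    K=np.array(d["camera_matrix"]);z=d["depth"];v,u=np.indices(z.shape)
    P=np.stack([(u-K[0,2])/K[0,0]*z,(v-K[1,2])/K[1,1]*z,z],-1)
    return P@d["T"][:3,:3].T+d["T"][:3,3]
def ray(d,uv,h):
    K=np.array(d["camera_matrix"]);uv=np.atleast_2d(uv).astype(float)
    r=np.c_[(uv-[K[0,2],K[1,2]])/[K[0,0],K[1,1]],np.ones(len(uv))]@d["T"][:3,:3].T
    o=d["T"][:3,3];return o+r*((h-o[2])/r[:,2])[:,None]
def save(d,n): cv2.imwrite(f"pics/{n}.png",cv2.cvtColor(d["color"],cv2.COLOR_RGB2BGR))
E
python3 - <<'E'
from h import *
import pickle
o=monitor.get_obs();print(o)
for n in("top","scene"):
    d=cam(n);save(d,n);pickle.dump({k:np.array(v) for k,v in d.items()},open(n+".pkl","wb"));print(n,d["T"].round(3).tolist(),(d["depth"]>0).mean(),np.array(d["camera_matrix"]).tolist())
E
```

```text
pics
{'clock': 0.0, 'q': array([-0.96778612,  0.50185226, -0.4267778 ,  1.55143832,  0.22080692,
        1.13828839, -0.21029699]), 'dq': array([-7.73177044e-05, -3.01214757e-03, -6.95075079e-04, -2.50405987e-03,
       -2.01302567e-03,  1.20951075e-03,  2.42300194e-03]), 'joint_efforts': array([ 2.02842002e-04, -5.66600311e+01, -5.81577033e+00, -2.79114318e+01,
       -6.85745850e-02,  3.09174391e-02,  1.91112863e-04]), 'tool_pos': array([0.21647802, 0.61218076, 0.23667924]), 'eef_rot': array([ 1.69065733e-01,  9.85604305e-01, -9.45686179e-04, -1.91977393e-04]), 'wrist_force': array([ 0.06339074,  1.27163734, -0.99071997]), 'moment': array([-0.00861991,  0.00711703,  0.0189434 ]), 'width': 0.09187608241792009}
top [[-0.003, -0.985, 0.175, 0.262], [-1.0, 0.005, 0.009, -0.072], [-0.01, -0.175, -0.985, 1.122], [0.0, 0.0, 0.0, 1.0]] 0.9962287414965987 [[479.101883963065, 0.0, 276.7251229531585], [0.0, 479.101883963065, 210.56002351109657], [0.0, 0.0, 1.0]]
scene [[0.469, -0.608, 0.641, -0.47], [-0.883, -0.339, 0.325, -0.541], [0.02, -0.718, -0.695, 1.093], [0.0, 0.0, 0.0, 1.0]] 0.9871513605442177 [[541.2639331827331, 0.0, 272.6219851097365], [0.0, 541.2639331827331, 198.65575443474353], [0.0, 0.0, 1.0]]
```

View pics/top.png

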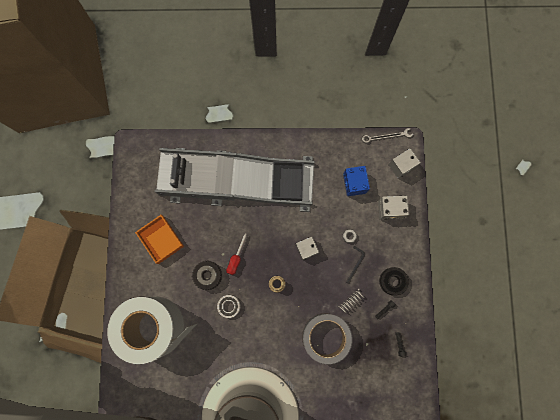

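View pics/scene.png

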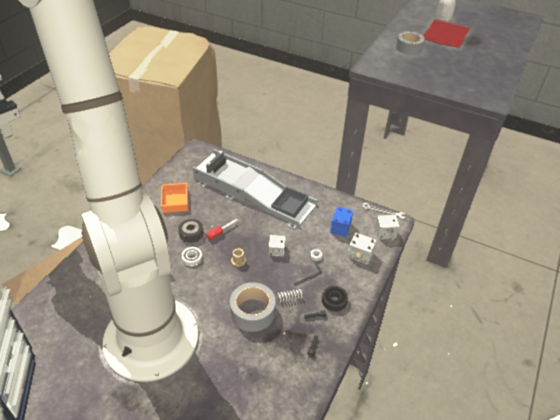

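Top view: the stand runs left (up) to right, with tote at (292,182), clamp with four screws at (396,207), bored block at (406,161), blue decoy at (357,180), and small block at (307,247). The buffer is at about (178,170). The scene view agrees: clamp at (363,247).

Run:
```python
from h import *
import pickle
D={n:pickle.load(open(n+".pkl","rb")) for n in("top","scene")}
def rect(P): 
    c,s,a=cv2.minAreaRect((P[:,:2]*1000).astype(np.float32));return np.round(c,1),np.round(s,1),round(a,1)
for n,d in D.items():
    W=cloud(d);hsv=cv2.cvtColor(d["color"],cv2.COLOR_RGB2HSV)
    m=(hsv[...,2]>110)&(hsv[...,1]<70)&(W[...,2]>.03)&(W[...,2]<.07)&(W[...,0]>.25)&(W[...,0]<.72)&(W[...,1]<.0)
    k,l,st,c=cv2.connectedComponentsWithStats(m.astype(np.uint8))
    for i in range(1,k):
        if st[i,4]<80: continue
        P=W[l==i];h=np.percentile(P[:,2],90);T=P[P[:,2]>h-.006];print(n,c[i].round(),st[i,4],"top z",np.median(T[:,2]).round(4),rect(T))
    # tote: dark region, rim
    m=(W[...,0]>.38)&(W[...,0]<.64)&(W[...,1]>-.18)&(W[...,1]<.24)
    P=W[m];print(n,"stand z hist",np.histogram(P[:,2],[-.01,.002,.01,.02,.027,.033,.04,.06,.1])[0])
# stand profile from top: rails
d=D["top"];W=cloud(d)
m=(W[...,2]>.012)&(W[...,2]<.07)&(W[...,0]>.4)&(W[...,0]<.64)&(W[...,1]>-.15)&(W[...,1]<.26)
k,l,st,c=cv2.connectedComponentsWithStats(m.astype(np.uint8))
for i in range(1,k):
    if st[i,4]>200: print(st[i],rect(W[l==i]))
img=cv2.resize(d["color"][135:225,140:430],None,fx=2.75,fy=2.75,interpolation=cv2.INTER_CUBIC)
z=np.clip(W[135:225,140:430,2]*3500,0,255).astype(np.uint8);z=cv2.applyColorMap(cv2.resize(z,None,fx=2.75,fy=2.75),cv2.COLORMAP_JET)
cv2.imwrite("pics/a.png",np.vstack([img[...,::-1],z]))
```

```text
top [406. 161.] 369 top z 0.0485 (array([ 568.4, -362.1]), array([42.1, 51.1]), 32.3)
top [395. 205.] 432 top z 0.0502 (array([ 462.5, -331.1]), array([45.2, 57.1]), 1.6)
top [307. 248.] 290 top z 0.036 (array([ 369.2, -130.6]), array([39.4, 39.3]), 23.5)
top stand z hist [8700 4085  960  961 2050  859  687  148]
scene [387. 222.] 302 top z 0.0482 (array([ 568.4, -363.1]), array([46.4, 51.6]), 30.0)
scene [362. 244.] 405 top z 0.0509 (array([ 461.9, -331.4]), array([50.8, 55.5]), 2.6)
scene [276. 242.] 202 top z 0.0363 (array([ 368.8, -131.3]), array([45.4, 39.6]), 21.3)
scene stand z hist [3536 2009  816  596  857  587  444   67]
[ 154  148  160   57 5221] (array([539.2,  36.1]), array([365.6, 112.8]), 86.4)
```

View pics/a.png

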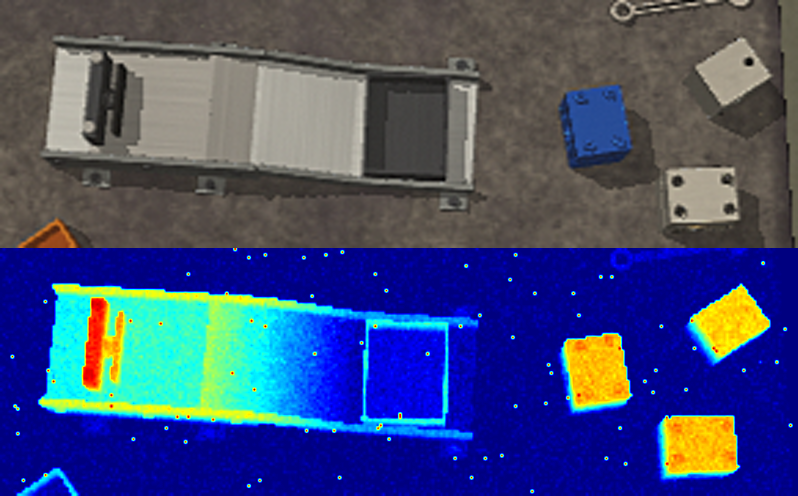

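```bash
cat >> h.py <<'E'
# stand frame from origin S (xy) and yaw a
def tostand(P,S,a):
    c,s=np.cos(a),np.sin(a);p=P[...,:2]-S;return np.stack([p@[c,s],p@[-s,c],P[...,2]],-1)
def rows(pos,tooly_deg,target,ty_deg,n):
    """n rows from pose (pos mm, yaw of tool y) to target; prints tool-axis rows"""
    out=[];p=np.array(pos,float);yaw=tooly_deg;tot=(ty_deg-tooly_deg+180)%360-180 if abs(ty_deg-tooly_deg)>180 else ty_deg-tooly_deg
    for i in range(n):
        d=(np.array(target)-pos)/n;t=np.radians(yaw);Y=np.array([np.cos(t),np.sin(t),0]);X=np.array([np.sin(t)*-1,np.cos(t),0])
        Z=np.array([0,0,-1.]);X=np.cross(Y,Z);out.append([round(d@X,1),round(d@Y,1),round(d@Z,1),round(-tot/n/10,3)]);yaw+=tot/n
    return out
E
python3 - <<'E'
from h import *
import pickle
def rect(P): 
    c,s,a=cv2.minAreaRect((P[:,:2]*1000).astype(np.float32));return np.round(c,1),np.round(s,1),round(a,1)
for n in("top","scene"):
    d=pickle.load(open(n+".pkl","rb"));W=cloud(d)
    b=(W[...,0]>.3)&(W[...,0]<.62)&(W[...,1]>-.3)&(W[...,1]<-.17)&(abs(W[...,2])<.015);bz=np.median(W[b][:,2]);print(n,"bench",bz)
    W[...,2]-=bz
    m=(W[...,0]>.4)&(W[...,0]<.64)&(W[...,1]>-.15)&(W[...,1]<.26)
    # rails: edges. stand outline fit
    a=np.radians(86.4);S=np.array([.5322,-.0721]) # guess: mid of outline minus
    Q=W[m];C=np.array([.5392,.0361]);u=np.array([np.cos(a),np.sin(a)]);S=C-u*(.365/2-.105);print("S",S)
    T=tostand(Q,S,a)
    rail=(T[:,2]>.036)&(T[:,0]>.09)&(T[:,0]<.11)
    print("rail y at deck start",np.percentile(T[rail][:,1],[2,98]))
    for lo in (.1,.24): 
        r=(T[:,2]>.036)&(abs(T[:,0]-lo)<.012)&(abs(T[:,1])>.042);y=T[r][:,1];print("rail mid",lo,np.median(y[y>0]),np.median(y[y<0]))
    c=(abs(T[:,1])<.035)
    for x in np.arange(-.11,.27,.006):
        z=T[c&(abs(T[:,0]-x)<.003)][:,2]*1000
        if len(z): print(int(round(x*1000)),np.median(z).round(1),z.max().round(0),end=" | ")
    print()
    r=(T[:,2]>.023)&(T[:,2]<.035)&(T[:,0]<-.005)&(abs(T[:,1])<.0465)&(T[:,0]>-.12);print("tote rim",r.sum(),rect(Q[r]))
E
```

```text
top bench 0.00031308440949784355
S [ 0.53433373 -0.04124707]
rail y at deck start [-0.05274438  0.0541264 ]
rail mid 0.1 0.050503824301556546 -0.048893300147839595
rail mid 0.24 0.04929182197638059 -0.05051572937800995
-110 0.3 4.0 | -104 3.3 9.0 | -98 3.4 10.0 | -92 3.2 9.0 | -86 4.0 9.0 | -80 26.7 35.0 | -74 6.9 12.0 | -68 7.1 13.0 | -62 6.6 12.0 | -56 6.8 11.0 | -50 7.4 11.0 | -44 6.5 11.0 | -38 7.4 11.0 | -32 6.8 11.0 | -26 6.8 11.0 | -20 6.6 11.0 | -14 8.1 35.0 | -8 4.1 33.0 | -2 3.6 8.0 | 4 5.1 10.0 | 10 7.2 12.0 | 16 8.6 16.0 | 22 10.4 15.0 | 28 12.1 17.0 | 34 14.0 21.0 | 40 16.3 21.0 | 46 17.8 23.0 | 52 19.6 24.0 | 58 21.4 28.0 | 64 22.7 30.0 | 70 24.2 30.0 | 76 26.7 33.0 | 82 27.8 33.0 | 88 29.1 35.0 | 94 30.8 35.0 | 100 32.6 39.0 | 106 34.3 40.0 | 112 35.9 41.0 | 118 37.7 43.0 | 124 38.2 44.0 | 130 30.5 34.0 | 136 30.3 35.0 | 142 30.8 35.0 | 148 30.8 36.0 | 154 30.2 34.0 | 160 30.6 35.0 | 166 30.8 36.0 | 172 30.6 36.0 | 178 30.6 37.0 | 184 31.1 36.0 | 190 30.4 36.0 | 196 42.6 57.0 | 202 49.3 55.0 | 208 46.6 67.0 | 214 62.3 68.0 | 220 61.5 69.0 | 226 27.2 29.0 | 232 27.8 31.
[... 701 characters left out ...]
 15.0 | 28 12.7 18.0 | 34 14.0 20.0 | 40 16.0 23.0 | 46 18.1 25.0 | 52 19.6 26.0 | 58 21.4 26.0 | 64 22.9 30.0 | 70 24.9 31.0 | 76 26.9 32.0 | 82 28.2 34.0 | 88 28.5 37.0 | 94 31.4 36.0 | 100 33.1 39.0 | 106 34.3 40.0 | 112 35.4 43.0 | 118 37.9 42.0 | 124 37.8 41.0 | 130 32.0 35.0 | 136 30.3 34.0 | 142 30.1 35.0 | 148 30.3 37.0 | 154 30.9 38.0 | 160 30.2 39.0 | 166 30.7 35.0 | 172 30.5 36.0 | 178 31.0 36.0 | 184 29.7 34.0 | 190 30.5 51.0 | 196 42.2 56.0 | 202 49.3 63.0 | 208 52.2 69.0 | 214 59.3 69.0 | 220 59.5 64.0 | 226 30.4 30.0 | 232 26.5 28.0 | 238 27.3 30.0 | 244 28.7 33.0 | 250 27.7 32.0 | 256 26.1 30.0 | 262 24.7 27.0 | 
tote rim 175 (array([531.7, -87. ]), array([75.9, 92.8]), 86.9)
```

Run:
```python
from h import *
for r in rows([216.5,612.2,236.7],70.6,[440,150,230],-8,10)+rows([440,150,230],-8,[462,-331,150],-88,10): print(r)
```

```text
[np.float64(-36.4), np.float64(-36.2), np.float64(0.7), 0.786]
[np.float64(-41.0), np.float64(-30.8), np.float64(0.7), 0.786]
[np.float64(-44.9), np.float64(-24.9), np.float64(0.7), 0.786]
[np.float64(-47.9), np.float64(-18.6), np.float64(0.7), 0.786]
[np.float64(-50.0), np.float64(-11.9), np.float64(0.7), 0.786]
[np.float64(-51.1), np.float64(-4.9), np.float64(0.7), 0.786]
[np.float64(-51.3), np.float64(2.1), np.float64(0.7), 0.786]
[np.float64(-50.5), np.float64(9.1), np.float64(0.7), 0.786]
[np.float64(-48.8), np.float64(15.9), np.float64(0.7), 0.786]
[np.float64(-46.2), np.float64(22.5), np.float64(0.7), 0.786]
[np.float64(-47.3), np.float64(8.9), np.float64(8.0), 0.8]
[np.float64(-45.6), np.float64(15.4), np.float64(8.0), 0.8]
[np.float64(-43.0), np.float64(21.6), np.float64(8.0), 0.8]
[np.float64(-39.6), np.float64(27.4), np.float64(8.0), 0.8]
[np.float64(-35.4), np.float64(32.6), np.float64(8.0), 0.8]
[np.float64(-30.6), np.float64(37.2), np.float64(8.0), 0.8]
[np.float64(-25.1), np.float64(41.1), np.float64(8.0), 0.8]
[np.float64(-19.1), np.float64(44.2), np.float64(8.0), 0.8]
[np.float64(-12.8), np.float64(46.4), np.float64(8.0), 0.8]
[np.float64(-6.2), np.float64(47.8), np.float64(8.0), 0.8]
```

Call:
send_rows(deltas=[[-36,-36,0,0.8,91.8],[-41,-31,0,0.8,91.8],[-45,-25,0,0.8,91.8],[-48,-19,0,0.8,91.8],[-50,-12,0,0.8,91.8]])

```text
clock: 0.72
tool_pos: [0.3268, 0.3788, 0.2375]
eef_rot: [0.498, 0.867, -0.0, -0.0]
wrist_force: [0.6, 0.6, -0.1]
width: 0.092
```

Call:
send_rows(deltas=[[-51,-5,0,0.8,91.8],[-51,2,0,0.8,91.8],[-50,9,0,0.8,91.8],[-49,16,0,0.8,91.8],[-46,22,0,0.8,91.8]])

```text
clock: 1.35
tool_pos: [0.4332, 0.1466, 0.2377]
eef_rot: [0.765, 0.645, 0.0, -0.0]
wrist_force: [0.5, 0.5, -0.0]
width: 0.0916
```

Call:
send_rows(deltas=[[-47,9,8,0.8,91.8],[-46,15,8,0.8,91.8],[-43,22,8,0.8,91.8],[-40,27,8,0.8,91.8],[-35,33,8,0.8,91.8]])

```text
clock: 1.98
tool_pos: [0.4375, -0.094, 0.1974]
eef_rot: [0.939, 0.344, 0.0, -0.0]
wrist_force: [1.1, 0.4, -0.4]
width: 0.0918
```

Call:
send_rows(deltas=[[-31,37,8,0.8,91.8],[-25,41,8,0.8,91.8],[-19,44,8,0.8,91.8],[-13,46,8,0.8,91.8],[0,0,0,0,91.8]])

```text
clock: 2.6
tool_pos: [0.4393, -0.2888, 0.165]
eef_rot: [0.997, 0.071, -0.001, 0.001]
wrist_force: [-0.5, 1.1, -0.1]
width: 0.0916
```

```bash
cat > clamp.py <<'E'
from h import *
import sys
o=monitor.get_obs();d=cam("wrist");save(d,sys.argv[1]);W=cloud(d);hsv=cv2.cvtColor(d["color"],cv2.COLOR_RGB2HSV)
b=abs(W[...,2])<.012;bz=np.median(W[b][:,2]);print("bench",bz)
m=(W[...,2]>.046)&(W[...,2]<.064)&(np.hypot(W[...,0]-.4625,W[...,1]+.331)<.05)
P=W[m];c,s,a=cv2.minAreaRect((P[:,:2]*1000).astype(np.float32));print(len(P),"z",np.median(P[:,2]),c,s,a)
x=R.from_quat(o["eef_rot"]).as_matrix();print(o["tool_pos"],"tooly yaw",np.degrees(np.arctan2(x[1,1],x[0,1])))
E
python3 clamp.py w1
```

```text
bench -0.0001834397082861039
3882 z 0.049767274535991474 (463.8564758300781, -331.20849609375) (46.201961517333984, 56.268795013427734) 2.1892201900482178
[ 0.439312   -0.28877431  0.16503521] tooly yaw -81.87519388423541
```

View pics/w1.png

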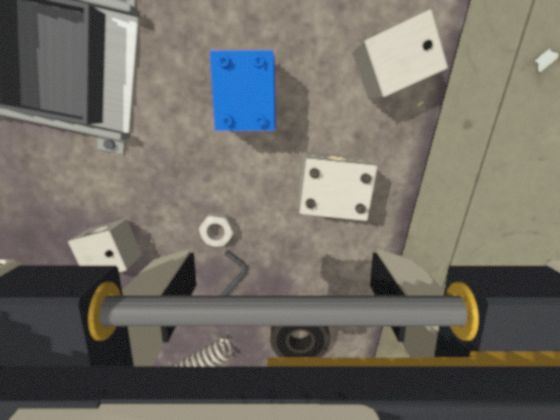

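Wrist view: clamp top with four screws at about (338,189), brass liner visible on its far side. Three views agree on (463.5, -331) mm, yaw 2°.

Call:
send_rows(deltas=[[18,45,0,0.6,91.8],[0,0,40,0,91.8],[0,0,40,0,91.8],[0,0,30,0,91.8],[0,0,0,0,91.8]])

```text
clock: 3.28
tool_pos: [0.464, -0.3233, 0.0535]
eef_rot: [1.0, 0.023, -0.002, -0.002]
wrist_force: [0.2, 0.4, 0.7]
width: 0.0916
```

Call:
send_rows(deltas=[[0,0,10,0,91.8],[0,0,7,0,91.8],[0,0,0,0,91.8],[0,0,0,0,75],[0,0,0,0,64]], squeeze=20)

```text
clock: 3.9
tool_pos: [0.4657, -0.3266, 0.0391]
eef_rot: [1.0, 0.022, 0.0, 0.0]
wrist_force: [0.4, -0.1, -0.5]
width: 0.0765
```

Call:
send_rows(deltas=[[0,0,0,0,50],[0,0,0,0,50],[0,0,0,0,50],[0,0,0,0,50]], squeeze=25)

```text
clock: 4.4
tool_pos: [0.4656, -0.3269, 0.0389]
eef_rot: [1.0, 0.022, 0.0, 0.0]
wrist_force: [0.2, -0.4, 1.4]
width: 0.0559
```

Run:
```python
from h import *
for r in rows([465.6,-326.9,140],-87.5,[531,-84.4,140],-2,10): print(*r)
```

```text
7.6 -23.9 0.0 -0.855
11.1 -22.5 0.0 -0.855
14.3 -20.7 0.0 -0.855
17.2 -18.3 0.0 -0.855
19.7 -15.5 0.0 -0.855
21.8 -12.4 0.0 -0.855
23.4 -9.0 0.0 -0.855
24.5 -5.5 0.0 -0.855
25.1 -1.8 0.0 -0.855
25.0 2.0 0.0 -0.855
```

Call:
send_rows(deltas=[[0,0,-10,0,50],[0,0,-25,0,50],[0,0,-35,0,50],[0,0,-31,0,50],[0,0,0,0,50]])

```text
clock: 5.03
tool_pos: [0.4669, -0.3271, 0.1422]
eef_rot: [1.0, 0.022, 0.002, 0.001]
wrist_force: [0.7, -0.4, -3.4]
width: 0.0558
```

Call:
send_rows(deltas=[[8,-24,0,-0.85,50],[11,-22,0,-0.85,50],[14,-21,0,-0.85,50],[17,-18,0,-0.85,50],[20,-15,0,-0.85,50]])

```text
clock: 5.65
tool_pos: [0.4977, -0.2045, 0.1382]
eef_rot: [0.923, 0.385, -0.001, -0.001]
wrist_force: [-0.4, -0.3, -2.8]
width: 0.0555
```

Call:
send_rows(deltas=[[22,-12,0,-0.85,50],[23,-9,0,-0.85,50],[24,-5,0,-0.85,50],[25,-2,0,-0.85,50],[25,2,0,-0.85,50]])

```text
clock: 6.28
tool_pos: [0.531, -0.085, 0.1381]
eef_rot: [0.72, 0.694, -0.001, -0.001]
wrist_force: [1.0, 0.3, -2.6]
width: 0.0557
```

```bash
cat > tote.py <<'E'
from h import *
import sys
o=monitor.get_obs();x=R.from_quat(o["eef_rot"]).as_matrix();print(o["tool_pos"],"tooly yaw",np.degrees(np.arctan2(x[1,1],x[0,1])),o["wrist_force"],o["width"])
d=cam("wrist");save(d,sys.argv[1])
E
python3 tote.py w2
```

```text
[ 0.5310016  -0.0849593   0.13814638] tooly yaw -2.1706638652045815 [ 0.95782223  0.345894   -2.59892085] 0.055710850125847935
```

View pics/w2.png

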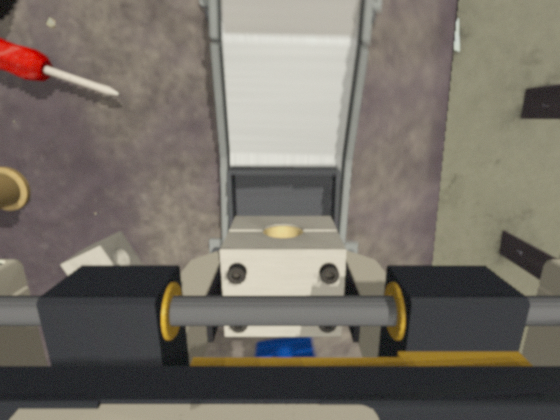

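Wrist view: the clamp (centre about u=283) is held square and centred over the tote (front wall at u 232–335). I'll lower it.

Call:
send_rows(deltas=[[0,0,30,0,50],[0,0,30,0,50],[0,0,15,0,50],[0,0,8,0,50],[0,0,0,0,50]])

```text
clock: 6.95
tool_pos: [0.5321, -0.0863, 0.0564]
eef_rot: [0.722, 0.692, -0.0, -0.0]
wrist_force: [0.5, -0.9, -2.5]
width: 0.056
```

Call:
send_rows(deltas=[[0,0,4,0,50],[0,0,3,0,50],[0,0,0,0,50],[0,0,0,0,50]])

```text
clock: 7.45
tool_pos: [0.5324, -0.0863, 0.0499]
eef_rot: [0.722, 0.692, 0.0, 0.0]
wrist_force: [-0.7, -0.3, -2.6]
width: 0.056
```

Call:
send_rows(deltas=[[0,0,2,0,50],[0,0,1,0,50],[0,0,0.5,0,50],[0,0,0,0,50]])

```text
clock: 7.95
tool_pos: [0.5322, -0.0862, 0.0461]
eef_rot: [0.722, 0.692, -0.0, -0.0]
wrist_force: [-0.1, 0.2, -2.5]
width: 0.0558
```

Call:
send_rows(deltas=[[0,0,0.5,0,50],[0,0,0.5,0,50],[0,0,0,0,50]])

```text
clock: 8.32
tool_pos: [0.5324, -0.0862, 0.0459]
eef_rot: [0.722, 0.692, 0.0, 0.0]
wrist_force: [-2.6, 1.2, 5.1]
width: 0.0561
```

Call:
send_rows(deltas=[[0,0,0,0,60],[0,0,0,0,68],[0,0,0,0,78],[0,0,0,0,91.8],[0,0,0,0,91.8]])

```text
clock: 8.95
tool_pos: [0.5323, -0.0863, 0.0451]
eef_rot: [0.722, 0.692, -0.0, -0.0]
wrist_force: [-0.8, -0.1, -0.4]
width: 0.0906
```

Call:
send_rows(deltas=[[0,0,-10,0,91.8],[0,0,-25,0,91.8],[0,0,-40,0,91.8],[0,0,-30,0,91.8],[0,0,0,0,91.8]])

```text
clock: 9.57
tool_pos: [0.5346, -0.0866, 0.1536]
eef_rot: [0.722, 0.692, 0.002, 0.002]
wrist_force: [0.3, 0.3, -0.1]
width: 0.0916
```

```bash
cat > look.py <<'E'
from h import *
import sys
def rect(P):
    c,s,a=cv2.minAreaRect((P[:,:2]*1000).astype(np.float32));return np.round(c,1),np.round(s,1),round(a,1)
S=np.array([.53433,-.04125]);a=np.radians(86.4)
for n in sys.argv[2:]:
    d=cam(n);W=cloud(d);T=tostand(W,S,a);save(d,sys.argv[1]+n)
    z0=float(sys.argv[1].split("_")[1])/1000 # floor height under tote
    m=(abs(T[...,1])<.047)&(T[...,0]>-.12)&(T[...,0]<.19)&(T[...,2]>z0+.045)&(T[...,2]<z0+.065)
    print(n,"clamp top",m.sum(),np.median(T[m][:,2]),rect(T[m]))
    m=(abs(T[...,1])<.0465)&(T[...,0]>-.12)&(T[...,0]<.19)&(T[...,2]>z0+.019)&(T[...,2]<z0+.032)
    print(n,"rim(stand)",m.sum(),rect(T[m]))
E
python3 look.py r_4 wrist top
```

```text
wrist clamp top 4259 0.05670763489757369 (array([-48.3,  -1.1]), array([46.5, 56.2]), 0.9)
wrist rim(stand) 10582 (array([13.2,  0. ]), array([ 93. , 190.8]), 90.0)
top clamp top 0 nan (array([0., 0.]), array([0., 0.]), 0.0)
top rim(stand) 1349 (array([135. ,  -0.9]), array([ 91.1, 109.8]), 89.8)
  return _methods._mean(a, axis=axis, dtype=dtype,
  ret = ret.dtype.type(ret / rcount)
```

Call:
send_rows(deltas=[[0,0,0,0.12,20],[-31,-1.5,0,0,20],[-31,-1.5,0,0,20],[0,0,0,0,20],[0,0,40,0,20]])

```text
clock: 10.3
tool_pos: [0.5279, -0.1482, 0.1116]
eef_rot: [0.73, 0.684, 0.002, 0.002]
wrist_force: [0.9, 0.6, -0.2]
width: 0.0464
```

Call:
send_rows(deltas=[[0,0,40,0,20],[0,0,25,0,20],[0,0,10,0,20],[0,0,5,0,20],[0,0,0,0,20]])

```text
clock: 10.92
tool_pos: [0.5258, -0.1478, 0.0306]
eef_rot: [0.729, 0.684, 0.0, 0.0]
wrist_force: [0.2, 0.1, -0.1]
width: 0.0202
```

```bash
cat > st.py <<'E'
from h import *
o=monitor.get_obs();x=R.from_quat(o["eef_rot"]).as_matrix();S=np.array([.53433,-.04125]);a=np.radians(86.4)
print((tostand(o["tool_pos"],S,a)*1000).round(1),"toolx yaw",np.degrees(np.arctan2(x[1,0],x[0,0])).round(2),"Fstand",tostand(o["wrist_force"],np.zeros(2),a).round(2),o["clock"])
E
python3 st.py; python3 tote.py w3
```

```text
[-106.9    1.9   30.6] toolx yaw 86.34 Fstand [ 0.12 -0.16 -0.12] 10.925
[ 0.52575714 -0.14777611  0.03057873] tooly yaw -3.66170287046075 [ 0.1662296   0.10649752 -0.11657836] 0.02022236918292683
```

View pics/w3.png

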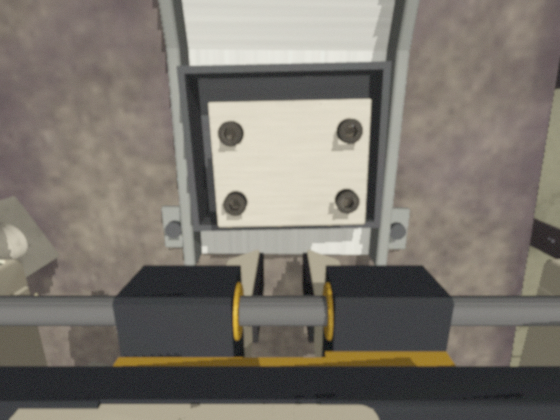

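Wrist view: clamp upright in the tote, four screws around (290,168). Fingers are centred behind the trailing wall at (283,225). I'll start the push.

Call:
send_rows(deltas=[[5,0,0,0,20],[5,0,0,0,20],[3,0,0,0,20],[3,0,0,0,20],[3,0,0,0,20]])

```text
clock: 11.6
tool_pos: [0.5266, -0.1296, 0.0303]
eef_rot: [0.73, 0.684, -0.0, 0.0]
wrist_force: [-0.0, -1.7, 0.7]
width: 0.02
```

```bash
python3 st.py
```

```text
[-88.7   2.2  30.3] toolx yaw 86.29 Fstand [-1.67 -0.06  0.66] 11.6
```

Call:
send_rows(deltas=[[4,0,0,0,20],[4,0,0,0,20],[4,0,0,0,20],[4,0,0,0,20],[4,0,0,0,20]])

```text
clock: 12.22
tool_pos: [0.5278, -0.1089, 0.0302]
eef_rot: [0.729, 0.684, -0.0, -0.0]
wrist_force: [-0.5, -3.5, 0.5]
width: 0.0199
```

Call:
send_rows(deltas=[[4,0,0,0,20],[4,0,0,0,20],[4,0,0,0,20],[4,0,0,0,20],[4,0,0,0,20]])

```text
clock: 12.85
tool_pos: [0.5289, -0.0886, 0.0301]
eef_rot: [0.729, 0.684, -0.0, -0.0]
wrist_force: [0.1, -1.6, -1.4]
width: 0.0199
```

```bash
python3 st.py; python3 look.py s_10 wrist; python3 - <<'E'
E
```

```text
[-47.6   2.4  30.1] toolx yaw 86.34 Fstand [-1.56 -0.18 -1.35] 12.85
wrist clamp top 18596 0.06215350839896436 (array([-22.1,  -1.5]), array([56.5, 75.7]), 89.8)
wrist rim(stand) 8076 (array([7.7, 1.1]), array([127.2,  90.7]), 0.0)
```

Call:
send_rows(deltas=[[5,0,0,0,20],[5,0,0,0,20],[5,0,0,0,20],[5,0,0,0,20],[5,0,0,0,20]])

```text
clock: 13.52
tool_pos: [0.5307, -0.0637, 0.0302]
eef_rot: [0.729, 0.684, -0.0, -0.0]
wrist_force: [-0.3, -2.7, -1.6]
width: 0.0198
```

Call:
send_rows(deltas=[[5,0,0,0,20],[5,0,0,0,20],[5,0,-1,0,20],[5,0,-1.5,0,20],[5,0,-1.5,0,20]])

```text
clock: 14.15
tool_pos: [0.5328, -0.0402, 0.0348]
eef_rot: [0.73, 0.684, -0.0, 0.001]
wrist_force: [-0.5, -5.1, 2.9]
width: 0.02
```

```bash
python3 st.py; python3 tote.py w4
```

```text
[ 0.9  1.6 34.8] toolx yaw 86.27 Fstand [-5.08  0.2   2.93] 14.15
[ 0.53283551 -0.04024592  0.03475413] tooly yaw -3.7336553313651875 [-0.51541594 -5.05734211  2.92674941] 0.020035229887236137
```

View pics/w4.png

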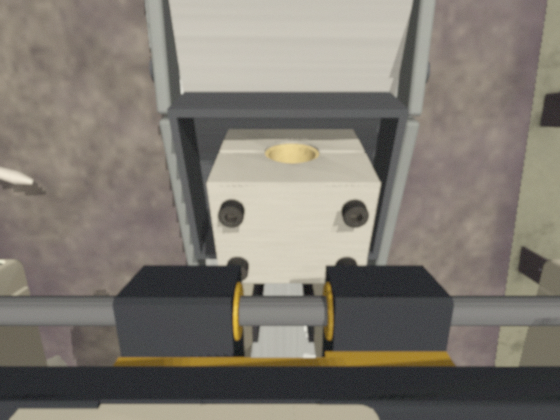

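Wrist view: the tote is on the ramp with the clamp in it, leaning only with the tote. Fingers sit behind the wall at about (285,300). Going on up the ramp.

Call:
send_rows(deltas=[[5,0,-1.5,0,20],[5,0,-1.5,0,20],[5,0,-1.5,0,20],[5,0,-1.5,0,20],[5,0,-1.5,0,20]])

```text
clock: 14.82
tool_pos: [0.5342, -0.0153, 0.0421]
eef_rot: [0.73, 0.684, -0.0, 0.001]
wrist_force: [-0.0, -4.9, 2.9]
width: 0.0202
```

Call:
send_rows(deltas=[[5,0,-1.5,0,20],[5,0,-1.5,0,20],[5,0,-1.5,0,20],[5,0,-1.5,0,20],[5,0,-1.5,0,20]])

```text
clock: 15.45
tool_pos: [0.5355, 0.0107, 0.0494]
eef_rot: [0.729, 0.684, -0.0, 0.0]
wrist_force: [-0.6, -4.2, 1.6]
width: 0.02
```

```bash
python3 st.py; python3 tote.py w5
```

```text
[51.9  2.1 49.4] toolx yaw 86.31 Fstand [-4.2   0.35  1.65] 15.45
[0.53554385 0.01072112 0.04937417] tooly yaw -3.685935118646566 [-0.61491352 -4.17320922  1.64500552] 0.020030672916363523
```

View pics/w5.png

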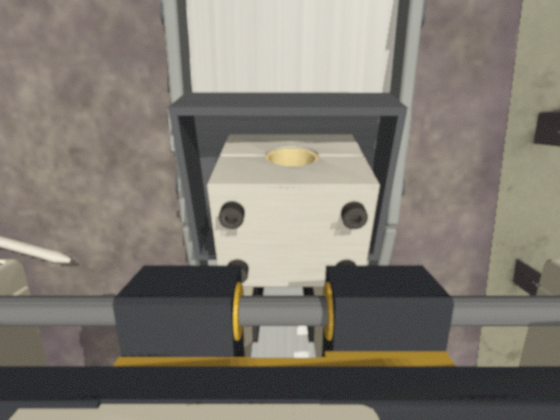

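Wrist view: unchanged relation: clamp at about (290,210) still seated in the tote higher up the ramp. Continuing.

Call:
send_rows(deltas=[[5,0,-1.5,0,20],[5,0,-1.5,0,20],[5,0,-1.5,0,20],[5,0,-1.5,0,20],[4,0,-1.5,0,20]])

```text
clock: 16.12
tool_pos: [0.5372, 0.0349, 0.0569]
eef_rot: [0.729, 0.684, 0.0, 0.0]
wrist_force: [-1.1, -3.5, 1.0]
width: 0.0199
```

Call:
send_rows(deltas=[[4,0,-0.5,0,20],[4,0,0,0,20],[4,0,0,0,20],[4,0,0,0,20],[4,0,0,0,20]])

```text
clock: 16.75
tool_pos: [0.5382, 0.0549, 0.0571]
eef_rot: [0.729, 0.684, -0.0, -0.0]
wrist_force: [-1.2, -1.2, -0.4]
width: 0.0201
```

```bash
python3 st.py; python3 look.py t_35 top
python3 - <<'E'
import cv2
a=cv2.imread("pics/t_35top.png")[130:220,140:330];cv2.imwrite("pics/t2.png",cv2.resize(a,None,fx=4,fy=4,interpolation=cv2.INTER_CUBIC))
E
```

```text
[96.2  2.2 57.1] toolx yaw 86.33 Fstand [-1.25  1.08 -0.37] 16.75
top clamp top 0 nan (array([0., 0.]), array([0., 0.]), 0.0)
top rim(stand) 0 (array([0., 0.]), array([0., 0.]), 0.0)
  return _methods._mean(a, axis=axis, dtype=dtype,
  ret = ret.dtype.type(ret / rcount)
```

View pics/t2.png

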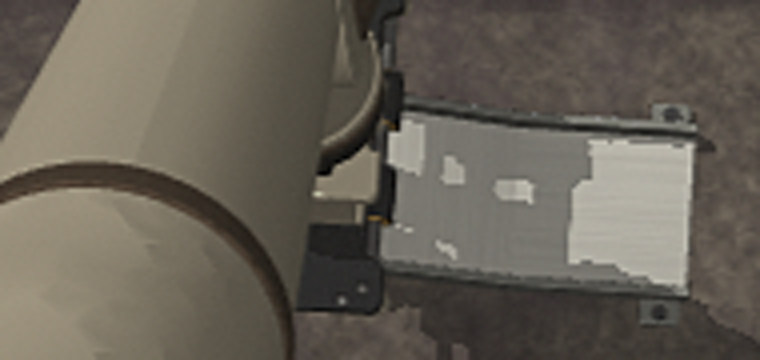

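The arm blocks the top view (only the empty apron and ramp show). From here I'll go by force and the wrist camera, in small steps.

Call:
send_rows(deltas=[[2,0.5,0,0,20],[2,0,0,0,20],[2,0,0,0,20],[2,0,0,0,20]])

```text
clock: 17.3
tool_pos: [0.5394, 0.0626, 0.0572]
eef_rot: [0.729, 0.684, -0.0, 0.0]
wrist_force: [0.0, -1.2, -0.5]
width: 0.0203
```

Call:
send_rows(deltas=[[2,0,0,0,20],[1,0,0,0,20],[1,0,0,0,20],[1,0,0,0,20]])

```text
clock: 17.8
tool_pos: [0.5397, 0.0676, 0.0572]
eef_rot: [0.729, 0.684, -0.0, 0.0]
wrist_force: [-0.4, -2.2, -0.0]
width: 0.0201
```

```bash
python3 st.py
```

```text
[109.    1.5  57.2] toolx yaw 86.33 Fstand [-2.22  0.27 -0.02] 17.8
```

Call:
send_rows(deltas=[[1,0,0,0,20],[1,0,0,0,20],[1,0,0,0,20],[0,0,0,0,20]])

```text
clock: 18.3
tool_pos: [0.5398, 0.0707, 0.0572]
eef_rot: [0.729, 0.684, -0.0, -0.0]
wrist_force: [-0.8, -0.4, -0.7]
width: 0.02
```

Call:
send_rows(deltas=[[1,0,0,0,20],[1,0,0,0,20],[0,0,0,0,20]])

```text
clock: 18.68
tool_pos: [0.5397, 0.072, 0.057]
eef_rot: [0.73, 0.684, -0.0, 0.0]
wrist_force: [0.1, -3.9, -0.2]
width: 0.0201
```

Call:
send_rows(deltas=[[1,0,0,0,20],[0,0,0,0,20]])

```text
clock: 18.92
tool_pos: [0.5397, 0.0729, 0.057]
eef_rot: [0.73, 0.684, -0.001, 0.0]
wrist_force: [0.1, -5.7, -0.7]
width: 0.0201
```

Call:
send_rows(deltas=[[1,0,0,0,20],[0,0,0,0,20]])

```text
clock: 19.18
tool_pos: [0.5397, 0.0734, 0.0569]
eef_rot: [0.73, 0.684, -0.001, 0.0]
wrist_force: [-0.8, -5.6, -1.2]
width: 0.0197
```

```bash
cat > pitch.py <<'E'
from h import *
import sys
S=np.array([.53433,-.04125]);a=np.radians(86.4)
d=cam("wrist");save(d,sys.argv[1]);T=tostand(cloud(d),S,a);c=d["color"].min(-1)
v,u=np.indices(c.shape)
m=(c>120)&(v>100)&(v<262)&(abs(T[...,1])<.03)&(T[...,2]>.075)&(T[...,2]<.1)
P=T[m]*1000;A=np.c_[P,np.ones(len(P))];k=np.linalg.lstsq(A[:,[0,1,3]],P[:,2],rcond=None)[0]
r=abs(A[:,[0,1,3]]@k-P[:,2])<3;k=np.linalg.lstsq(A[r][:,[0,1,3]],P[r,2],rcond=None)[0]
print("clamp top slope deg x,y",np.degrees(np.arctan(k[:2])).round(2),"z",P[r,2].mean().round(1),"x range",np.percentile(P[r,0],[1,99]).round(1),r.sum())
m=(abs(T[...,1])<.04)&(T[...,0]>.12)&(T[...,0]<.21)&(c<110)&(v<262)
for x in range(160,214,3):
    q=T[m&(abs(T[...,0]*1000-x)<1.5)][:,2]*1000
    if len(q)>5: print(x,np.percentile(q,[10,50,95]).round(0),end=" ")
E
python3 pitch.py p1; python3 st.py
```

```text
clamp top slope deg x,y [-6.49  0.09] z 87.4 x range [141.8 186.4] 17623
160 [37. 38. 39.] 163 [36. 37. 39.] 166 [37. 37. 38.] 169 [36. 37. 38.] 172 [36. 91. 92.] 175 [87. 91. 92.] 178 [87. 91. 92.] 181 [35. 91. 92.] 184 [34. 35. 36.] 187 [34. 35. 36.] 190 [33. 34. 35.] 193 [ 34.  44. 204.] 196 [55. 57. 58.] 199 [52. 53. 57.] 202 [50. 52. 54.] 205 [44. 50. 52.] 208 [37. 53. 62.] 211 [60. 61. 63.] [114.8   1.8  56.9] toolx yaw 86.28 Fstand [-5.58  0.81 -2.37] 19.225
```

Call:
send_rows(deltas=[[1,0,0,0,20],[0,0,0,0,20]])

```text
clock: 19.48
tool_pos: [0.5397, 0.0739, 0.0569]
eef_rot: [0.73, 0.684, -0.001, 0.0]
wrist_force: [-1.1, -5.9, -1.5]
width: 0.0201
```

```bash
python3 pitch.py p2|head -1; python3 st.py
```

```text
clamp top slope deg x,y [-6.45  0.09] z 87.4 x range [142.2 186.8] 17625
[115.3   1.8  56.9] toolx yaw 86.27 Fstand [-6.12 -0.45 -2.2 ] 19.525
```

Call:
send_rows(deltas=[[1,0,0,0,20],[0,0,0,0,20],[0,0,0,0,20]])

```text
clock: 19.9
tool_pos: [0.5398, 0.0744, 0.0568]
eef_rot: [0.73, 0.684, -0.001, 0.0]
wrist_force: [-0.7, -8.1, -1.5]
width: 0.02
```

```bash
python3 pitch.py p3|head -1; python3 st.py
```

```text
clamp top slope deg x,y [-6.38  0.12] z 87.4 x range [142.6 187.2] 17622
[115.8   1.9  56.8] toolx yaw 86.24 Fstand [-7.44  0.54 -1.46] 19.95
```

Call:
send_rows(deltas=[[1,0,0,0,20],[0,0,0,0,20],[0,0,0,0,20]])

```text
clock: 20.32
tool_pos: [0.5396, 0.075, 0.0566]
eef_rot: [0.73, 0.683, -0.002, 0.0]
wrist_force: [-0.7, -8.2, -2.3]
width: 0.0201
```

```bash
python3 pitch.py p4|head -1; python3 st.py
```

```text
clamp top slope deg x,y [-2.1   0.03] z 84.9 x range [140.  184.8] 16450
[116.3   2.   56.6] toolx yaw 86.21 Fstand [-8.64  1.33 -3.44] 20.375
```

Call:
send_rows(deltas=[[0,0,0,0,20],[0,0,0,0,20]])

```text
clock: 20.62
tool_pos: [0.5396, 0.075, 0.0566]
eef_rot: [0.73, 0.683, -0.001, 0.0]
wrist_force: [-1.3, -9.3, -3.3]
width: 0.0199
```

```bash
python3 pitch.py p5; python3 st.py
```

```text
clamp top slope deg x,y [-2.09  0.03] z 84.9 x range [140.  184.8] 16447
160 [34. 35. 36.] 163 [34. 35. 36.] 166 [34. 35. 36.] 169 [34. 35. 87.] 172 [37. 89. 91.] 175 [85. 89. 90.] 178 [35. 89. 91.] 181 [33. 34. 35.] 184 [33. 34. 43.] 187 [33. 34. 35.] 190 [33. 34. 35.] 193 [ 33.  34. 203.] 196 [42. 56. 58.] 199 [52. 53. 57.] 202 [51. 53. 54.] 205 [45. 49. 52.] 208 [36. 52. 61.] 211 [60. 61. 63.] [116.3   2.   56.6] toolx yaw 86.22 Fstand [-8.29  0.07 -2.95] 20.675
```

Slope fell from 6.4° to 2.1°: the trailing edge is below the crest and hanging on the fingers. I'll draw back.

Call:
send_rows(deltas=[[-1,0,0,0,20],[-1,0,0,0,20],[-1,0,0,0,20],[-1,0,0,0,20],[0,0,0,0,20]])

```text
clock: 21.3
tool_pos: [0.5399, 0.0738, 0.0572]
eef_rot: [0.729, 0.684, -0.0, -0.0]
wrist_force: [-1.6, -4.5, -0.7]
width: 0.0202
```

```bash
python3 pitch.py p6; python3 st.py
```

```text
clamp top slope deg x,y [-0.03  0.05] z 83.7 x range [137.7 182.6] 15792
160 [33. 34. 35.] 163 [33. 34. 35.] 166 [33. 34. 64.] 169 [34. 88. 90.] 172 [85. 88. 89.] 175 [40. 88. 90.] 178 [33. 34. 89.] 181 [33. 34. 35.] 184 [33. 34. 37.] 187 [33. 34. 35.] 190 [33. 34. 35.] 193 [ 33.  34. 204.] 196 [53. 57. 58.] 199 [52. 53. 54.] 202 [49. 52. 53.] 205 [44. 49. 52.] 208 [36. 53. 62.] 211 [60. 61. 63.] [115.2   1.6  57.2] toolx yaw 86.35 Fstand [-4.29  0.83 -1.38] 21.35
```

Flat now: slope 0.0°, tote floor 34 mm (31+3). I'll withdraw further and rise.

Call:
send_rows(deltas=[[-2,0,0,0,20],[-3,0,0,0,20],[-5,0,0,0,20],[-10,0,0,0,20],[-10,0,0,0,20]])

```text
clock: 21.98
tool_pos: [0.5381, 0.0428, 0.0573]
eef_rot: [0.729, 0.684, 0.0, 0.0]
wrist_force: [0.9, 0.1, 0.3]
width: 0.02
```

Call:
send_rows(deltas=[[0,0,-20,0,20],[0,0,-40,0,20],[0,0,-40,0,20],[-30,0,0,0,20],[0,0,0,0,20]])

```text
clock: 22.6
tool_pos: [0.5362, 0.0102, 0.1578]
eef_rot: [0.731, 0.682, -0.0, 0.001]
wrist_force: [0.0, 0.1, 0.1]
width: 0.0201
```

```bash
python3 pitch.py p7; python3 st.py
```

```text
[ 53.2   1.7 157.4] toolx yaw 86.15 Fstand [-0.03 -0.3  -0.02] 22.65pitch.py:9: RuntimeWarning: Mean of empty slice.
  print("clamp top slope deg x,y",np.degrees(np.arctan(k[:2])).round(2),"z",P[r,2].mean().round(1),"x range",np.percentile(P[r,0],[1,99]).round(1),r.sum())
  ret = ret.dtype.type(ret / rcount)
Traceback (most recent call last):
  File "pitch.py", line 9, in <module>
    print("clamp top slope deg x,y",np.degrees(np.arctan(k[:2])).round(2),"z",P[r,2].mean().round(1),"x range",np.percentile(P[r,0],[1,99]).round(1),r.sum())
                                                                                                               ~~~~~~~~~~~~~^^^^^^^^^^^^^^^
IndexError: index -1 is out of bounds for axis 0 with size 0
```

View pics/p7.png

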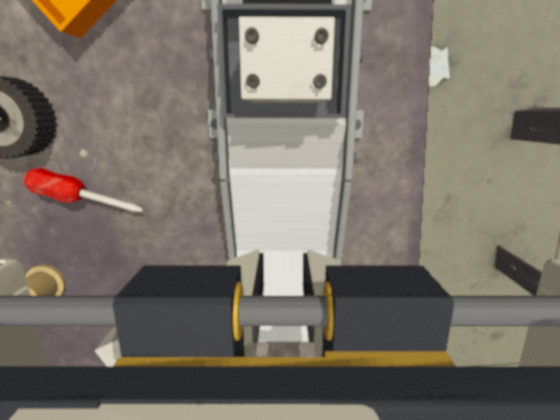

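Wrist view: the tote is behind the lip bar (trailing wall at v≈115, lip crest right below it), with the clamp upright at (286,58). One last numeric check with the rows mask widened, plus the blocks, which the scene camera should see.

```bash
sed -i 's/(v>100)/(v>5)/' pitch.py; python3 pitch.py p8|head -1
python3 - <<'E'
from h import *
d=cam("scene");save(d,"fin");W=cloud(d);hsv=cv2.cvtColor(d["color"],cv2.COLOR_RGB2HSV)
for nm,p,z in(("bored",(.5684,-.3631),.042),("small",(.3688,-.1313),.030)):
    m=(np.hypot(W[...,0]-p[0],W[...,1]-p[1])<.045)&(W[...,2]>z)&(W[...,2]<.07)
    print(nm,m.sum(),cv2.minAreaRect((W[m][:,:2]*1000).astype(np.float32)))
W=cloud(cam("wrist"));T=tostand(W,np.array([.53433,-.04125]),np.radians(86.4))*1000
for x in range(112,140,2):
    q=T[(abs(T[...,0]-x)<1)&(abs(T[...,1])<38)][:,2];q=q[q<70]
    if len(q):print(x,np.median(q).round(1),end=" | ")
E
```

```text
clamp top slope deg x,y [ 0.04 -0.  ] z 83.7 x range [136.8 182. ] 6770
bored 242 ((568.5895385742188, -362.98699951171875), (46.15606689453125, 52.812461853027344), 29.187335968017578)
small 198 ((369.8526916503906, -131.0533905029297), (44.09136199951172, 39.9316291809082), 22.88763427734375)
112 36.1 | 114 36.5 | 116 37.2 | 118 37.8 | 120 38.5 | 122 38.7 | 124 38.8 | 126 56.6 | 128 51.6 | 130 33.6 | 132 33.7 | 134 33.7 | 136 34.5 | 138 33.7 |
```

```bash
python3 -c "
from workcell import ctrl
print(ctrl.job_done())"
```

```text
the job is handed in; nothing more can be done
None
```

The job is handed in at about 23 s. The clamp is upright in the tote, and the tote sits flat behind the lip bar, held there by the buffer.

I placed the clamp in the tote, let go, and pushed the tote up the ramp with the fingers partly open (20 mm). The last millimetres against the buffer were done in 1 mm steps. The highest push force I read was about 9 N, though I read it only between moves.

**Last checks:**
- **Tote and clamp:** the clamp top is level to within 0.1°. The tote's rim measures 56.6 mm and its floor 33.7 mm above the bench, which fits the pocket. Its trailing wall is directly behind the 39 mm crest.
- **Bored blocks:** both are where they started, within about 1 mm, which is inside the measuring error.
- **Robot:** it touches nothing, with wrist force about 0.

**What disagreed or failed:**
- All three views put the clamp's top about 50 mm above the bench, not the 55 mm given. The screw heads may make up the rest.
- The arm hid the tote from the top camera late in the push, so I relied on the wrist camera and the force readings there.
- One tilt check printed an error because its image window was wrong. I corrected it and ran it again.

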